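# Set the unmarked carver speed selector by clicks and switch on

### The job

The carver's black speed knob has lost its markings. Turn it gently anticlockwise (seen from above) until it meets its end stop, without ever forcing it against the stop, then set it exactly four clicks clockwise from that stop. Then throw the isolator's red-tipped lever fully over to its other side, let go of everything, and leave everything else on the bench where it is.

Things in the scene. Friction and masses are not known exactly. Their poses are not given: they have to be found in the camera images.
- selector_box: grey steel control box fixed to the bench, 150 (x) x 120 (y) x 60 mm high, origin under its centre, z up; carries the black round knob in the middle of its top
- knob_grip (a point): fixed point of the box on the knob's upright turning axis, 92 mm above the bench: the height to grip. The knob is a round black cylinder 46 mm across, finely ribbed, no pointer, from 68 to 104 mm above the bench, over a brass flange 58 mm across, top at 66 mm. A 30 N grip holds it; it may slip a little, so the hand's angle is no proof of the knob's
- knob_axis (a point): point of the box on the knob's axis at the box's top (60 mm). Knob: nine detents 0.393 rad (22.5 deg) apart, 0 at the anticlockwise end to 8; starts in an unknown one; left alone it rests in a detent. Between two, resistance rises to 0.18 N m, is zero half way, then pulls on into the next. Hard stops lie 0.06 rad beyond the end detents: there the torque keeps rising
- mount (a joint): twist of the knob's elastic brass mount (rad), 5 N m per rad, positive when the knob is being turned clockwise from above, 0 at rest; a detent gives up to about 0.04; beyond 0.1 (0.5 N m) either way the switch is damaged
- wiper (a joint): the selector's hidden contact carriage inside the box (m): 0 in the detent at the anticlockwise stop, +0.01 mm for each click clockwise, up to 0.08 mm; the readout noise is about 0.3 mm, far coarser than a click
- isolator_box: yellow isolator box fixed to the bench, 120 (x) x 90 (y) x 50 mm high, origin under its centre; on top of its centre a black block 70 (x) x 50 (y) x 25 mm with the lever, which swings in the box's x-z plane
- isolator (a joint): the isolator lever's angle (rad): 0 = off, leaning 0.5 rad to the box's -x side, 1.0 = on, leaning 0.5 rad to its +x side; moves stiffly (about 1 N at the tip) and stays where it is left
- isolator_tip (a point): centre of the red ball (26 mm across) at the lever's end; the lever is a steel rod 10 mm thick and pivots about the box's y axis 72 mm above the bench over the box's origin, ball centre 80 mm from the pivot
- stone_tin: round brass tin full of grinding stones, 90 mm across, 42 mm high, loose on the bench, origin on its underside; to be left alone
- tape_roll: green roll of tape lying flat, 72 mm across, 18 mm high, loose on the bench, origin on its underside; to be left alone
- briar_pipe: dark wooden tobacco pipe, 130 mm long, 45 mm high, bowl over its origin, stem along its x, loose on the bench, origin on its underside; to be left alone
- screwdriver: red-handled screwdriver lying along its x, 200 mm long, 26 mm thick, loose on the bench, origin on its underside; to be left alone
- flat_brush: flat brush with a wooden handle lying along its x, 200 mm long, 42 mm wide, loose on the bench, origin on its underside; to be left alone
- spanner: steel spanner lying along its x, 180 mm long, 38 mm wide, 8 mm high, loose on the bench, origin on its underside; to be left alone
- polish_jar: jar with a white cap, 60 mm across, 75 mm high, loose on the bench, origin on its underside; to be left alone
Mind the look-alikes: they are no part of the job. Leave any purple look-alike of the isolator_box alone. There is more than one size of the selector_box; the job needs the larger.

How it is judged:
On the way, in this order (a step that is already met when the one before it is completed fails the run):
1. the knob is at its anticlockwise end (within 0.3 click of detent 0) (value of joint wiper below 3e-06 m), for 0.2 s.
2. the knob rests four clicks clockwise of the stop, the lever still off (value of joint wiper between 3.7e-05 and 4.3e-05 m and value of joint isolator below 0.3 rad), for 0.4 s.
3. the isolator lever is thrown fully over, the knob still on click four (value of joint wiper between 3.7e-05 and 4.3e-05 m and value of joint isolator above 0.9 rad), for 0.2 s.
At the end, for the whole second after the job is handed in: The knob rests in the fourth detent from its anticlockwise stop (within 0.3 click), the isolator lever is over by at least 0.9 of its 1.0 rad, and the fingers touch nothing (all of step 3 and contact force between the fingers and anything else below 0.5 N).
It fails at once if the knob is forced: its mount is twisted by more than 0.1 rad (0.5 N m) (value of joint mount above 0.1 rad or value of joint mount below -0.1 rad).
It fails at once if a loose thing on the bench is moved by more than 30 mm (distance of any of stone_tin, tape_roll, briar_pipe, screwdriver, flat_brush, spanner, polish_jar from where it was at the start of the episode above 0.03 m).
It also fails if it takes over 72 s, if anything falls off the work surface, if the arm or the gripper's body presses on something with over 40 N, if the wrist force passes 120 N, or if a joint passes its speed limit or range.

### The arm

A 6-joint arm with a two-finger parallel gripper is mounted at the origin on the work surface. World frame = base frame: x ahead of the robot, y to its left, z up, the work surface at z = 0. Lengths are in m, angles in rad, forces in N, time in s.
With the tool pointing down it reaches from about 0.35 to 0.85 m from the base axis. Payload 8.1 kg.
Tool frame: the origin (TCP) lies on the mounting face of the last link; the fingertips stand 186 mm ahead of it and the grasp point (between the pads) lies 167 mm ahead of it; z points along the fingers, y is the line along which they close (so a half turn about z gives the same grasp; the last joint's range is limited). The gripper opens to 93 mm and grips with 3 to 60 N. Pads are 15 mm wide; open, the fingers measure 128 mm over their backs; the gripper's body (75 mm by 188 mm) begins 65 mm behind the grasp point.
Start: joints at [1.018, 0.13, 1.488, -0, 1.523, -0.085], TCP at [0.271, 0.536, 0.405] pointing down, gripper open.
Joint ranges: [-2.96, 2.96], [-0.89, 2.26], [0.02, 2.5], [-1.34, 4.48], [0, 2.73], [-2.66, 2.66]. Speed limits (rad/s): [2.39, 2.39, 2.79, 3.14, 3.14, 3.14].

### API

Orientations are given as a rotation vector (axis times angle).
In Python, from plant import * gives the robot as it stands. The module is installed in compiled form; this text tells all that it offers.
- The arm moves only by the tool arm_command, never from a script. Its argument "increments" is a list of rows, each a list of 6 numbers: the shift along the tool's x, y, z in units of 0.2 m (1.0 is 0.2 m), then the turn, a rotation vector about the tool's x, y, z in units of pi rad (1.0 is pi rad). A call has exactly 5 rows; each row is the pose to reach, as a shift and turn from the pose commanded when the call began, along the tool's axes at that moment, turning the shorter way round; what a row does not reach only later rows make up. A row lasts 1/8 s, in which the tool goes at most 62.5 mm and 10.7 degrees, less where a joint would pass 70% of its speed; a pose out of reach is approached as far as the arm can. A call with a number of a shift or a turn outside -1 to 1 is refused whole. A call with a gripper value outside its range is refused whole. "fingers" is the closure, from -1 (fully open) to 1 (shut), set as the call begins (left out, the last holds). The fingers move at their own pace and stop on an object; "force" is the grip in N (left out, the last holds). Time passes only in rows, so rows that repeat a pose let the fingers close, or fill a call up. It gives the time, the measured TCP pose, the force, the opening and the grip force at its end, in the units of the state.
- read_state(): the state, without advancing time (a new reading comes with each control period).
- read_camera(name): name is "side" or "top"; returns a dict with "image" (400x640x3 uint8, red, green, blue), "fx", "fy", "cx", "cy" (pixels), "T" (4x4, takes a point from camera to world coordinates). Camera axes: x right, y down, z forward; pixel columns grow to the right and rows downward; lengths in m; the calibration is good to about 2 mm. A picture is of the moment at which its call begins. There is no depth.
- close_job(): hands the job in; it is judged then, once.
The state is a dict: "t": time; "q": joint angles; "dq": joint speeds; "joint_torque": joint torques, N m; "tool_pos": TCP position; "orientation": TCP orientation; "force": force on the tool from outside, world axes, zero at the start; "wrist_torque": the same for the moment, N m; "opening": finger opening in m; "gripper_force": force on a finger pad.
Only numpy, scipy, OpenCV 4.12 (cv2) and the standard library are available. Lean on these libraries where they do the work, as an engineer would, in place of code of your own. Each camera call takes 0.05 s, during which the arm holds its last target. There are 200 camera calls.

## Working session

There is one attempt and no reset: what is moved stays moved. The work goes in short steps, Python scripts to look and compute and a tool call to move; the robot and the scene stay as the last step left them, time stands still between calls to the robot, and variables do not carry over. Pictures are saved under pics/ and viewed, at most 10 in all, crops included, and the job is handed in when it is done.

Besides the shell and the picture viewer there is one more tool, called after "Request:" by a JSON object that holds its "method" and its "body", one argument or row to a line. arm_command: Moves the arm, as the interface text tells. Shifts and turns lie within -1 to 1; 1 stands for 0.2 m of shift or pi rad of turn. Its arguments: {"type":"object","properties":{"increments":{"type":"array","items":{"type":"array","items":{"type":"number","minimum":-1,"maximum":1}}},"fingers":{"type":"number"},"force":{"type":"number"}},"required":["increments"]}

```bash
mkdir -p pics; python3 - <<'E'
from plant import *
import cv2
for n in("top","side"):
    c=read_camera(n); cv2.imwrite(f"pics/{n}0.png",c["image"][:,:,::-1]); print(n,c["fx"],c["cx"],c["cy"],c["T"].round(3).tolist())
s=read_state(); print({k:s[k] for k in("t","tool_pos","orientation","force","wrist_torque","opening")})
E
```

```text
top 501.09612029541114 324.83667568930974 192.9983080653725 [[-0.026, -0.998, 0.054, 0.479], [-1.0, 0.026, 0.009, -0.008], [-0.01, -0.053, -0.999, 1.441], [0.0, 0.0, 0.0, 1.0]]
side 426.31267763227424 321.3873504213678 200.059087333386 [[0.805, -0.345, 0.483, -0.173], [-0.594, -0.474, 0.65, -0.937], [0.005, -0.81, -0.586, 0.949], [0.0, 0.0, 0.0, 1.0]]
{'t': 0.1, 'tool_pos': array([0.27042712, 0.53537674, 0.40379653]), 'orientation': array([-7.28008027e-01, -3.05549621e+00,  2.43303789e-03]), 'force': array([ 5.41656733e-01,  9.62316164e-05, -1.79205781e-01]), 'wrist_torque': array([-0.0253087 , -0.04214568,  0.04047553]), 'opening': 0.09278179606518587}
```

View pics/top0.png

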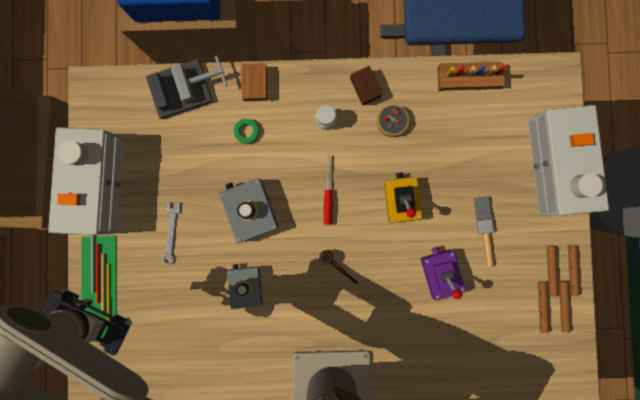

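View pics/side0.png

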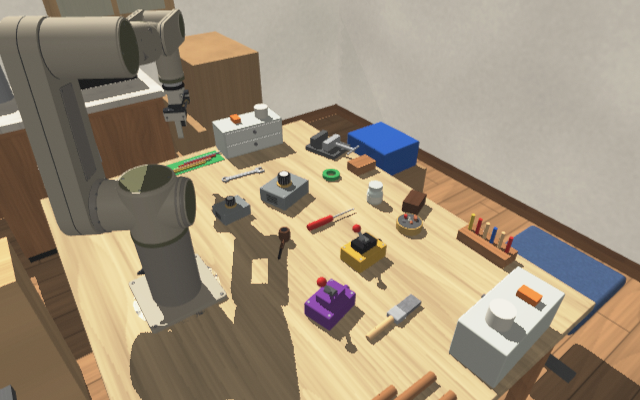

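The top view shows two grey boxes, large at (248,210) and small at (245,288). The isolators are yellow at (403,200) and purple at (443,273). I choose the large grey box and the yellow isolator, and will check both in one crop while measuring.

```bash
cat > h.py <<'E'
import numpy as np, cv2
from plant import *
def ray(c,u,v):
    d=c["T"][:3,:3]@np.array([(u-c["cx"])/c["fx"],(v-c["cy"])/c["fy"],1]); return c["T"][:3,3],d/np.linalg.norm(d)
def onz(c,u,v,z):
    o,d=ray(c,u,v); return o+d*(z-o[2])/d[2]
def cross(r1,r2):
    (a,d),(b,e)=r1,r2
    s=np.linalg.lstsq(np.c_[d,-e],b-a,rcond=None)[0]; p,q=a+d*s[0],b+e*s[1]
    return (p+q)/2,np.linalg.norm(p-q)
def blob(m,box):
    x0,y0,x1,y1=box; k=np.zeros_like(m); k[y0:y1,x0:x1]=m[y0:y1,x0:x1]
    cs=cv2.findContours(k,cv2.RETR_EXTERNAL,cv2.CHAIN_APPROX_NONE)[0]; return max(cs,key=cv2.contourArea)
def fz(): 
    s=read_state(); print(round(s["t"],2),s["tool_pos"].round(4),s["orientation"].round(3),"F",s["force"].round(2),"M",s["wrist_torque"].round(3),"q6",s["q"][5].round(3),s["opening"].round(4),np.round(s["gripper_force"],1))
E
python3 - <<'E'
from h import *
T,S=read_camera("top"),read_camera("side")
a=T["image"][165:325,205:485]; b=S["image"][150:330,200:400]
a=cv2.resize(a,(800,457),interpolation=cv2.INTER_CUBIC)[:,:330*800//800+470]
A=cv2.resize(T["image"][165:260,205:435],(690,285),interpolation=cv2.INTER_CUBIC);B=cv2.resize(S["image"][160:275,250:400],(390,299),interpolation=cv2.INTER_CUBIC)
out=np.zeros((590,690,3),np.uint8); out[:285]=A; out[288:587,:390]=B
cv2.imwrite("pics/crop1.png",out[:,:,::-1])
for n,c,by,bg,bk in(("top",T,(375,165,435,235),(215,170,285,250),(230,195,262,225)),("side",S,(335,215,395,275),(255,165,315,215),(270,165,300,192))):
    I=c["image"]; h=cv2.cvtColor(I,cv2.COLOR_RGB2HSV)
    red=cv2.inRange(h,(0,170,90),(6,255,255))|cv2.inRange(h,(174,170,90),(180,255,255))
    r=blob(red,by); print(n,"red",cv2.minEnclosingCircle(r),cv2.contourArea(r))
    y=blob(cv2.inRange(h,(20,150,60),(30,255,255)),by); print("yellow",cv2.minAreaRect(y))
    g=blob(cv2.inRange(h,(0,0,60),(180,50,200)),bg); print("grey",cv2.minAreaRect(g))
    if n=="top": rt=r;yt=y;gt=g
    else: rs=r
print("ball",cross(ray(T,*cv2.minEnclosingCircle(rt)[0]),ray(S,*cv2.minEnclosingCircle(rs)[0])))
for nm,c,z in(("yellow",yt,.05),("grey",gt,.06)):
    P=np.array([onz(T,*p,z)[:2] for p in c[:,0]],np.float32); print(nm,cv2.minAreaRect(P))
E
```

```text
top red ((410.0, 212.0), 4.472236156463623) 46.5
yellow ((402.5308532714844, 199.24615478515625), (43.536190032958984, 34.233585357666016), 82.87498474121094)
grey ((247.67825317382812, 210.16798400878906), (54.42353057861328, 42.656280517578125), 69.86369323730469)
side red ((356.0, 228.0), 3.6056511402130127) 31.5
yellow ((362.9230651855469, 251.38458251953125), (30.508512496948242, 43.82131576538086), 56.3099365234375)
grey ((283.982666015625, 189.4779052734375), (33.530860900878906, 47.90924835205078), 51.8427734375)
ball (array([ 0.49291382, -0.21512895,  0.14114803]), np.float64(0.0017834367798903706))
yellow ((0.5306959748268127, -0.2108486294746399), (0.12085308134555817, 0.0950363278388977), 5.266742706298828)
grey ((0.5113899111747742, 0.218255877494812), (0.1505749672651291, 0.1176067441701889), 18.97365951538086)
```

View pics/crop1.png

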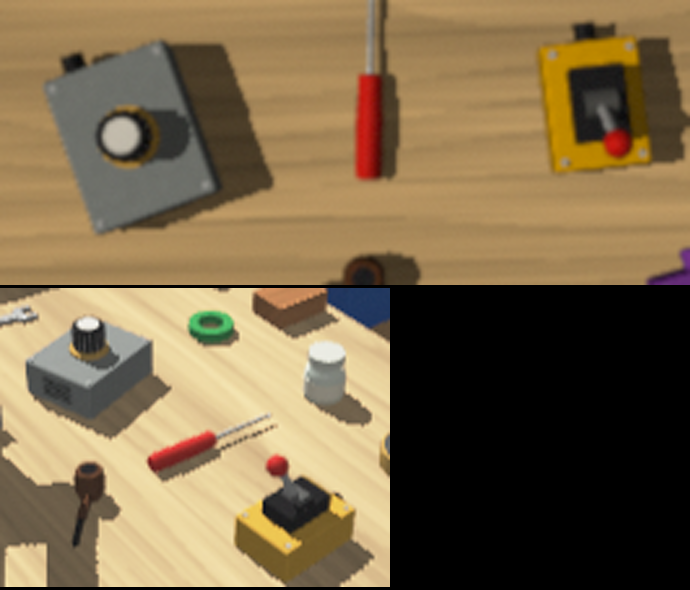

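The crop confirms both choices: the larger box (150 x 118 mm measured) with its white-capped black knob near px (246,210), and the yellow box (121 x 95 mm) with its red ball at (410,212), z 141 mm, leaning toward the robot as expected for off. Next is the knob axis.

```bash
cat >> h.py <<'E'
from scipy.spatial.transform import Rotation as R
def go(p,yaw,nom=None):
    """increments (units) from the present pose to TCP p, pointing down, tool x at yaw (rad)"""
    s=read_state(); A=R.from_rotvec(s["orientation"]); B=R.from_euler("z",yaw)*R.from_rotvec([np.pi,0,0])
    d=A.inv().apply(np.array(p)-s["tool_pos"])/.2; w=(A.inv()*B).as_rotvec()/np.pi
    print("inc",d.round(4),w.round(4),"yaw now",np.degrees(np.arctan2(*A.apply([1,0,0])[1::-1])).round(2))
E
python3 - <<'E'
from h import *
T,S=read_camera("top"),read_camera("side"); r=[]
for c,b in((T,(234,198,258,222)),(S,(274,166,294,182))):
    h=cv2.cvtColor(c["image"],cv2.COLOR_RGB2HSV); k=blob(cv2.inRange(h,(0,0,130),(180,70,255)) if c is T else cv2.inRange(h,(0,0,150),(180,70,255)),b)
    e=cv2.minAreaRect(k); print(e); r.append(ray(c,*e[0]))
    print(onz(c,*e[0],.104))
print(cross(*r))
go((.512,.218,.36),np.radians(50)); fz()
E
```

```text
((244.75001525878906, 209.75001525878906), (10.60660171508789, 11.31370735168457), 45.0)
[0.51150758 0.21879601 0.104     ]
((283.0, 173.0), (4.0, 8.0), 90.0)
[0.5102301  0.22194441 0.104     ]
(array([0.51031779, 0.21936348, 0.10522906]), np.float64(0.002783561729105868))
inc [-1.7936 -0.8723  0.2224] [-1.000e-04  2.000e-04  5.733e-01] yaw now 153.2Traceback (most recent call last):
  File "<stdin>", line 8, in <module>
  File "h.py", line 15, in fz
    s=read_state(); print(round(s["t"],2),s["tool_pos"].round(4),s["orientation"].round(3),"F",s["force"].round(2),"M",s["wrist_torque"].round(3),"q6",s["q"][5].round(3),s["opening"].round(4),np.round(s["gripper_force"],1))
                                                                                                                                                                          ^^^^^^^^^^^^^^^^^^
AttributeError: 'float' object has no attribute 'round'
```

Request:
{"method": "arm_command", "body": {
  "increments": [
    [-0.18,-0.09,0.02,0,0,0.057],
    [-0.36,-0.18,0.04,0,0,0.114],
    [-0.54,-0.26,0.06,0,0,0.171],
    [-0.72,-0.35,0.08,0,0,0.228],
    [-0.9,-0.44,0.11,0,0,0.285]
  ],
  "fingers": -1,
  "force": 15
}}

```text
t: 0.92
tool_pos: [0.3922, 0.3748, 0.3828]
orientation: [1.986, 2.434, 0.001]
force: [0.0, -0.2, -1.1]
opening: 0.0929
gripper_force: 0.0
```

```bash
sed -i 's/s\["opening"\].round(4)/round(float(s["opening"]),4)/' h.py; python3 -c "
from h import *
go((.511,.2186,.36),np.radians(50)); fz()"
```

```text
inc [-0.8842  0.4254  0.1142] [ 1.000e-04 -2.000e-04  2.865e-01] yaw now 101.57
0.93 [0.3922 0.3748 0.3828] [1.986e+00 2.434e+00 1.000e-03] F [ 0.04 -0.19 -1.09] M [-0.063  0.014 -0.057] q6 0.466 0.0929 0.0
```

Request:
{"method": "arm_command", "body": {
  "increments": [
    [-0.22,0.1,0.03,0,0,0.057],
    [-0.44,0.21,0.06,0,0,0.114],
    [-0.66,0.32,0.09,0,0,0.171],
    [-0.88,0.42,0.11,0,0,0.228],
    [-0.88,0.42,0.11,0,0,0.285]
  ]
}}

```text
t: 1.55
tool_pos: [0.5115, 0.2181, 0.3602]
orientation: [2.846, 1.328, -0.001]
force: [-0.7, 1.4, -0.0]
opening: 0.093
gripper_force: 0.0
```

```bash
python3 -c "
from h import *
go((.511,.2186,.259),np.radians(50)); fz()"
```

```text
inc [ 0.0009 -0.004   0.506 ] [0.0001 0.0003 0.0001] yaw now 50.02
1.55 [0.5115 0.2181 0.3602] [ 2.846e+00  1.328e+00 -1.000e-03] F [-0.71  1.44 -0.  ] M [-0.054  0.151  0.032] q6 1.009 0.093 0.0
```

Request:
{"method": "arm_command", "body": {
  "increments": [
    [0,0,0.13,0,0,0],
    [0,0,0.26,0,0,0],
    [0,0,0.38,0,0,0],
    [0,0,0.5,0,0,0],
    [0,0,0.505,0,0,0]
  ]
}}

```text
t: 2.17
tool_pos: [0.509, 0.2206, 0.2576]
orientation: [-2.84, -1.342, 0.007]
force: [-0.6, 0.1, 0.2]
opening: 0.0934
gripper_force: 0.0
```

Request:
{"method": "arm_command", "body": {
  "increments": [
    [0,0,0,0,0,0],
    [0,0,0,0,0,0],
    [0,0,0,0,0,0],
    [0,0,0,0,0,0],
    [0,0,0,0,0,0]
  ],
  "fingers": 1,
  "force": 15
}}

```text
t: 2.8
tool_pos: [0.5104, 0.2207, 0.2601]
orientation: [2.839, 1.342, 0.002]
force: [10.8, -11.0, 3.1]
opening: 0.0478
gripper_force: 7.5
```

```bash
python3 -c "
from h import *
go((.511,.2186,.259),np.radians(50)); fz();fz()"
```

```text
inc [-0.0062  0.0089  0.0057] [ 0.0005 -0.0002  0.0033] yaw now 50.6
2.8 [0.5104 0.2207 0.2601] [2.839e+00 1.342e+00 2.000e-03] F [ 10.82 -10.97   3.15] M [-2.027 -1.755  0.006] q6 1.004 0.0478 7.5
2.8 [0.5104 0.2207 0.2601] [2.839e+00 1.342e+00 2.000e-03] F [ 10.82 -10.97   3.15] M [-2.027 -1.755  0.006] q6 1.004 0.0478 7.5
```

Request:
{"method": "arm_command", "body": {
  "increments": [
    [0,0.008,0,0,0,0],
    [0,0.008,0,0,0,0],
    [0,0.008,0,0,0,0],
    [0,0.008,0,0,0,0],
    [0,0.008,0,0,0,0]
  ]
}}

```text
t: 3.42
tool_pos: [0.5115, 0.2198, 0.2601]
orientation: [2.84, 1.342, 0.001]
force: [2.6, -3.8, 4.8]
opening: 0.0457
gripper_force: 15.0
```

```bash
cat > m.py <<'E'
from h import *
go((.511,.2186,.259),np.radians(50)); fz()
s=read_state(); F,M=s["force"],s["wrist_torque"]; A=R.from_rotvec(s["orientation"])
print("tool F",A.inv().apply(F).round(2),"M",A.inv().apply(M).round(3))
E
python3 m.py
```

```text
inc [-0.0064  0.0019  0.0057] [ 0.0003 -0.0002  0.0033] yaw now 50.59
3.42 [0.5115 0.2198 0.2601] [2.840e+00 1.342e+00 1.000e-03] F [ 2.62 -3.82  4.79] M [-0.593 -0.117 -0.016] q6 1.002 0.0457 15.0
tool F [-1.29  4.46 -4.79] M [-0.467 -0.384  0.015]
```

Request:
{"method": "arm_command", "body": {
  "increments": [
    [0,0.002,0,0,0,-0.011],
    [0,0.002,0,0,0,-0.022],
    [0,0.002,0,0,0,-0.033],
    [0,0.002,0,0,0,-0.042],
    [0,0.002,0,0,0,-0.042]
  ]
}}

```text
t: 4.05
tool_pos: [0.5116, 0.2198, 0.2602]
orientation: [-2.745, -1.527, -0.0]
force: [0.7, -1.7, 6.3]
opening: 0.0457
gripper_force: 15.0
```

```bash
python3 m.py
```

```text
inc [-0.0066  0.0007  0.0058] [-0.     -0.0001  0.0454] yaw now 58.17
4.05 [0.5116 0.2198 0.2602] [-2.745 -1.527 -0.   ] F [ 0.72 -1.74  6.31] M [-0.452  0.2   -0.174] q6 0.869 0.0457 15.0
tool F [-1.1   1.53 -6.31] M [-0.069 -0.49   0.174]
```

Request:
{"method": "arm_command", "body": {
  "increments": [
    [0,0,0,0,0,-0.008],
    [0,0,0,0,0,-0.016],
    [0,0,0,0,0,-0.02],
    [0,0,0,0,0,-0.02],
    [0,0,0,0,0,-0.02]
  ]
}}

```text
t: 4.68
tool_pos: [0.5115, 0.2198, 0.2601]
orientation: [-2.696, -1.612, -0.0]
force: [0.3, -2.6, 6.0]
opening: 0.0455
gripper_force: 15.0
```

```bash
python3 m.py
```

```text
inc [-0.0066  0.0005  0.0056] [-0.     -0.0001  0.0653] yaw now 61.76
4.67 [0.5115 0.2198 0.2601] [-2.696 -1.612 -0.   ] F [ 0.32 -2.62  6.02] M [-0.405  0.265 -0.004] q6 0.806 0.0455 15.0
tool F [-2.16  1.52 -6.02] M [ 0.042 -0.483  0.004]
```

Request:
{"method": "arm_command", "body": {
  "increments": [
    [0,0,0,0,0,-0.03],
    [0,0,0,0,0,-0.06],
    [0,0,0,0,0,-0.08],
    [0,0,0,0,0,-0.1],
    [0,0,0,0,0,-0.1]
  ]
}}

```text
t: 5.3
tool_pos: [0.5113, 0.2199, 0.2601]
orientation: [-2.41, -2.015, 0.0]
force: [-1.0, -1.9, 8.4]
opening: 0.0456
gripper_force: 15.0
```

```bash
python3 m.py
```

```text
inc [-0.0065 -0.0005  0.0056] [-0.0002 -0.      0.1656] yaw now 79.81
5.3 [0.5113 0.2199 0.2601] [-2.41  -2.015  0.   ] F [-1.04 -1.88  8.37] M [-0.425  0.532 -0.168] q6 0.492 0.0456 15.0
tool F [-2.03 -0.7  -8.37] M [ 0.449 -0.513  0.169]
```

Request:
{"method": "arm_command", "body": {
  "increments": [
    [0,0,-0.004,0,0,-0.035],
    [0,0,-0.004,0,0,-0.07],
    [0,0,-0.004,0,0,-0.1],
    [0,0,-0.004,0,0,-0.125],
    [0,0,-0.004,0,0,-0.125]
  ]
}}

```text
t: 5.92
tool_pos: [0.5111, 0.2198, 0.2602]
orientation: [-1.972, -2.444, 0.001]
force: [-1.5, -2.0, 4.2]
opening: 0.0453
gripper_force: 15.0
```

```bash
python3 m.py
```

```text
inc [-0.0057 -0.0017  0.006 ] [-5.000e-04  1.000e-04  2.901e-01] yaw now 102.22
5.92 [0.5111 0.2198 0.2602] [-1.972e+00 -2.444e+00  1.000e-03] F [-1.46 -1.99  4.16] M [-0.359  0.48  -0.27 ] q6 0.1 0.0453 15.0
tool F [-1.64 -1.85 -4.16] M [ 0.545 -0.249  0.271]
```

Request:
{"method": "arm_command", "body": {
  "increments": [
    [0,0,0,0,0,-0.002],
    [0,0,0,0,0,-0.005],
    [0,0,0,0,0,-0.005],
    [0,0,0,0,0,-0.005],
    [0,0,0,0,0,-0.005]
  ]
}}

```text
t: 6.55
tool_pos: [0.5111, 0.2198, 0.2602]
orientation: [-1.952, -2.46, 0.001]
force: [-5.6, 0.1, 3.2]
opening: 0.0456
gripper_force: 15.0
```

```bash
python3 m.py
```

```text
inc [-0.0057 -0.002   0.0059] [-4.000e-04  1.000e-04  2.953e-01] yaw now 103.15
6.55 [0.5111 0.2198 0.2602] [-1.952e+00 -2.460e+00  1.000e-03] F [-5.62  0.11  3.25] M [-0.068  1.203 -0.34 ] q6 0.084 0.0456 15.0
tool F [ 1.39 -5.45 -3.24] M [1.187 0.208 0.34 ]
```

Stop confirmed (torque rises at the mount's stiffness). I'll turn back to detent 0, release, and regrip at 30 N.

Request:
{"method": "arm_command", "body": {
  "increments": [
    [0,0,0,0,0,0.014],
    [0,0,0,0,0,0.028],
    [0,0,0,0,0,0.042],
    [0,0,0,0,0,0.042],
    [0,0,0,0,0,0.042]
  ]
}}

```text
t: 7.18
tool_pos: [0.5112, 0.2198, 0.2603]
orientation: [-2.108, -2.328, 0.001]
force: [-4.5, 1.3, 2.9]
opening: 0.0452
gripper_force: 15.0
```

```bash
python3 m.py
```

```text
inc [-0.0061 -0.0017  0.0063] [-3.000e-04  1.000e-04  2.538e-01] yaw now 95.68
7.17 [0.5112 0.2198 0.2603] [-2.108e+00 -2.328e+00  1.000e-03] F [-4.5   1.34  2.93] M [ 0.084  1.196 -0.015] q6 0.215 0.0452 15.0
tool F [ 1.78 -4.35 -2.93] M [1.182 0.202 0.015]
```

Request:
{"method": "arm_command", "body": {
  "increments": [
    [0,0,0,0,0,0],
    [0,0,0,0,0,0],
    [0,0,0,0,0,0],
    [0,0,0,0,0,0],
    [0,0,0,0,0,0]
  ],
  "fingers": -0.4
}}

```text
t: 7.8
tool_pos: [0.5116, 0.2196, 0.2606]
orientation: [2.11, 2.327, 0.0]
force: [0.5, -0.2, -0.4]
opening: 0.0652
gripper_force: 0.0
```

```bash
python3 m.py
```

```text
inc [-0.0049 -0.0035  0.0078] [ 1.000e-04 -0.000e+00  2.533e-01] yaw now 95.6
7.8 [0.5116 0.2196 0.2606] [2.11  2.327 0.   ] F [ 0.48 -0.23 -0.39] M [-0.057  0.084  0.021] q6 0.216 0.0652 0.0
tool F [-0.28  0.45  0.39] M [ 0.089 -0.049 -0.021]
```

Request:
{"method": "arm_command", "body": {
  "increments": [
    [0,0,0,0,0,0],
    [0,0,0,0,0,0],
    [0,0,0,0,0,0],
    [0,0,0,0,0,0],
    [0,0,0,0,0,0]
  ],
  "fingers": 1,
  "force": 30
}}

```text
t: 8.43
tool_pos: [0.5113, 0.2197, 0.2605]
orientation: [-2.11, -2.327, 0.001]
force: [-4.1, -0.7, 2.9]
opening: 0.0451
gripper_force: 30.0
```

```bash
python3 m.py
```

```text
inc [-0.0051 -0.0022  0.0077] [-2.000e-04  1.000e-04  2.533e-01] yaw now 95.6
8.43 [0.5113 0.2197 0.2605] [-2.110e+00 -2.327e+00  1.000e-03] F [-4.09 -0.73  2.86] M [-0.193  0.755  0.013] q6 0.216 0.0451 30.0
tool F [-0.33 -4.14 -2.86] M [ 0.771 -0.119 -0.013]
```

Request:
{"method": "arm_command", "body": {
  "increments": [
    [0,0,0,0,0,0.011],
    [0,0,0,0,0,0.022],
    [0,0,0,0,0,0.033],
    [0,0,0,0,0,0.042],
    [0,0,0,0,0,0.042]
  ]
}}

```text
t: 9.05
tool_pos: [0.5114, 0.2197, 0.2605]
orientation: [-2.261, -2.181, 0.0]
force: [-4.7, -0.1, 4.2]
opening: 0.0455
gripper_force: 30.0
```

```bash
python3 m.py
```

```text
inc [-0.0055 -0.002   0.0077] [-1.000e-04  1.000e-04  2.108e-01] yaw now 87.95
9.05 [0.5114 0.2197 0.2605] [-2.261 -2.181  0.   ] F [-4.67 -0.1   4.17] M [-0.226  0.996  0.165] q6 0.349 0.0455 30.0
tool F [-0.27 -4.67 -4.17] M [ 0.987 -0.262 -0.165]
```

Request:
{"method": "arm_command", "body": {
  "increments": [
    [0,0,0,0,0,0.035],
    [0,0,0,0,0,0.07],
    [0,0,0,0,0,0.1],
    [0,0,0,0,0,0.125],
    [0,0,0,0,0,0.125]
  ]
}}

```text
t: 9.68
tool_pos: [0.5116, 0.2196, 0.2606]
orientation: [2.642, 1.7, 0.0]
force: [-2.9, -0.3, 3.4]
opening: 0.0451
gripper_force: 30.0
```

```bash
python3 m.py
```

```text
inc [-0.0059 -0.0008  0.0078] [ 0.0001 -0.      0.0862] yaw now 65.51
9.68 [0.5116 0.2196 0.2606] [2.642 1.7   0.   ] F [-2.94 -0.33  3.43] M [-0.26   0.67   0.178] q6 0.741 0.0451 30.0
tool F [-1.52 -2.54 -3.43] M [ 0.502 -0.514 -0.178]
```

Request:
{"method": "arm_command", "body": {
  "increments": [
    [0,0,0,0,0,0.035],
    [0,0,0,0,0,0.07],
    [0,0,0,0,0,0.1],
    [0,0,0,0,0,0.125],
    [0,0,0,0,0,0.125]
  ]
}}

```text
t: 10.3
tool_pos: [0.5118, 0.2194, 0.2606]
orientation: [2.921, 1.154, 0.001]
force: [-1.3, -2.2, 2.0]
opening: 0.0451
gripper_force: 30.0
```

```bash
python3 m.py
```

```text
inc [-0.0058  0.0003  0.0079] [ 0.0003 -0.0001 -0.0382] yaw now 43.12
10.3 [0.5118 0.2194 0.2606] [2.921e+00 1.154e+00 1.000e-03] F [-1.26 -2.18  2.  ] M [-0.572  0.348  0.186] q6 1.132 0.0451 30.0
tool F [-2.41  0.73 -2.  ] M [-0.18  -0.645 -0.187]
```

Request:
{"method": "arm_command", "body": {
  "increments": [
    [0,0,0,0,0,0.035],
    [0,0,0,0,0,0.07],
    [0,0,0,0,0,0.1],
    [0,0,0,0,0,0.125],
    [0,0,0,0,0,0.125]
  ]
}}

```text
t: 10.92
tool_pos: [0.5119, 0.2193, 0.2606]
orientation: [3.09, 0.564, 0.001]
force: [0.9, -4.8, 1.7]
opening: 0.0455
gripper_force: 30.0
```

```bash
python3 m.py
```

```text
inc [-0.0053  0.0016  0.0079] [ 4.000e-04 -1.000e-04 -1.629e-01] yaw now 20.68
10.93 [0.5119 0.2193 0.2606] [3.09e+00 5.64e-01 1.00e-03] F [ 0.88 -4.79  1.69] M [-0.953  0.125  0.148] q6 1.523 0.0455 30.0
tool F [-0.87  4.8  -1.68] M [-0.847 -0.453 -0.149]
```

Request:
{"method": "arm_command", "body": {
  "increments": [
    [0,0,0,0,0,0.03],
    [0,0,0,0,0,0.06],
    [0,0,0,0,0,0.083],
    [0,0,0,0,0,0.083],
    [0,0,0,0,0,0.083]
  ]
}}

```text
t: 11.55
tool_pos: [0.5119, 0.2191, 0.2606]
orientation: [3.136, 0.159, 0.001]
force: [0.7, -5.3, 2.2]
opening: 0.0453
gripper_force: 30.0
```

```bash
python3 m.py
```

```text
inc [-0.0047  0.0021  0.0078] [ 4.000e-04 -1.000e-04 -2.456e-01] yaw now 5.79
11.55 [0.5119 0.2191 0.2606] [3.136e+00 1.590e-01 1.000e-03] F [ 0.66 -5.27  2.17] M [-1.099  0.148  0.014] q6 1.783 0.0453 30.0
tool F [ 0.13  5.32 -2.17] M [-1.078 -0.258 -0.015]
```

Request:
{"method": "arm_command", "body": {
  "increments": [
    [0,0,0,0,0,0],
    [0,0,0,0,0,0],
    [0,0,0,0,0,0],
    [0,0,0,0,0,0],
    [0,0,0,0,0,0]
  ],
  "fingers": -1
}}

```text
t: 12.18
tool_pos: [0.5115, 0.2198, 0.2605]
orientation: [-3.138, -0.154, 0.0]
force: [-0.2, -0.6, 0.0]
opening: 0.0904
gripper_force: 0.0
```

Request:
{"method": "arm_command", "body": {
  "increments": [
    [0,0,-0.15,0,0,0],
    [0,0,-0.35,0,0,0],
    [0,0,-0.55,0,0,0],
    [0,0,-0.6,0,0,0],
    [0,0,-0.6,0,0,0]
  ],
  "fingers": 1
}}

```text
t: 12.8
tool_pos: [0.5116, 0.2197, 0.3807]
orientation: [-3.137, -0.153, -0.002]
force: [0.3, -0.3, 0.1]
opening: 0.0476
gripper_force: 0.0
```

```bash
python3 -c "
from h import *
fz(); a=np.radians(5.3); u=np.array([np.cos(a),np.sin(a)]); p=np.array([.4925,-.2147])-.06*u
print(p); go((*p,.40),a); go((*p,.33),a)"
```

```text
12.8 [0.5116 0.2197 0.3807] [-3.137e+00 -1.530e-01 -2.000e-03] F [ 0.32 -0.25  0.08] M [-0.029  0.097 -0.013] q6 1.787 0.0476 0.0
[ 0.43275652 -0.22024224]
inc [-0.6072  2.1508 -0.0977] [-0.0001 -0.0003  0.0017] yaw now 5.6
inc [-0.6075  2.1509  0.2523] [-0.0001 -0.0003  0.0017] yaw now 5.6
```

Request:
{"method": "arm_command", "body": {
  "increments": [
    [-0.06,0.2,0,0,0,0],
    [-0.12,0.4,0,0,0,0],
    [-0.18,0.6,0,0,0,0],
    [-0.24,0.8,0,0,0,0],
    [-0.3,1.0,0,0,0,0]
  ]
}}

```text
t: 13.42
tool_pos: [0.4703, 0.0136, 0.378]
orientation: [-3.137, -0.154, 0.006]
force: [0.9, 0.1, 0.6]
opening: 0.001
gripper_force: 0.0
```

Request:
{"method": "arm_command", "body": {
  "increments": [
    [-0.06,0.2,0,0,0,0],
    [-0.12,0.4,0,0,0,0],
    [-0.18,0.6,0,0,0,0],
    [-0.24,0.8,0,0,0,0],
    [-0.3,1.0,0,0,0,0]
  ]
}}

```text
t: 14.05
tool_pos: [0.4302, -0.1912, 0.3781]
orientation: [-3.136, -0.153, 0.005]
force: [0.8, -0.6, -0.2]
opening: 0.0006
gripper_force: 0.0
```

```bash
python3 -c "
from h import *
fz(); go((.4328,-.2202,.311),np.radians(5.3))
cv2.imwrite('pics/top2.png',read_camera('top')['image'][150:300,180:500,::-1].repeat(2,0).repeat(2,1))"
```

```text
14.05 [ 0.4302 -0.1912  0.3781] [-3.136 -0.153  0.005] F [ 0.76 -0.63 -0.16] M [-0.023  0.111 -0.002] q6 0.946 0.0006 0.0
inc [-2.000e-04  1.465e-01  3.351e-01] [-0.0007  0.0009  0.0017] yaw now 5.6
```

View pics/top2.png

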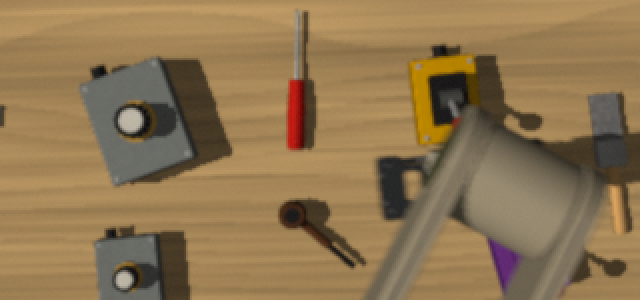

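The picture shows the knob box undisturbed at crop (131,120) and the arm over the yellow isolator, with the lever's ball just at its edge near (457,122). I lower behind the ball and push.

Request:
{"method": "arm_command", "body": {
  "increments": [
    [0,0.14,0,0,0,0],
    [0,0.145,0.12,0,0,0],
    [0,0.145,0.24,0,0,0],
    [0,0.145,0.335,0,0,0],
    [0,0.145,0.335,0,0,0]
  ]
}}

```text
t: 14.72
tool_pos: [0.4331, -0.2182, 0.3107]
orientation: [-3.135, -0.154, 0.007]
force: [0.9, 1.0, 0.2]
opening: 0.0003
gripper_force: 0.0
```

Request:
{"method": "arm_command", "body": {
  "increments": [
    [0.07,0,0,0,0,0],
    [0.14,0,0,0,0,0],
    [0.2,0,0,0,0,0],
    [0.26,0,0,0,0,0],
    [0.3,0,0,0,0,0]
  ]
}}

```text
t: 15.35
tool_pos: [0.4946, -0.213, 0.3136]
orientation: [3.138, 0.154, 0.0]
force: [-0.5, -0.9, 1.4]
opening: 0.0005
gripper_force: 0.6
```

Request:
{"method": "arm_command", "body": {
  "increments": [
    [0.04,0,0,0,0,0],
    [0.08,0,0,0,0,0],
    [0.12,0,0,0,0,0],
    [0.16,0,0,0,0,0],
    [0.2,0,0,0,0,0]
  ]
}}

```text
t: 15.98
tool_pos: [0.5339, -0.2092, 0.3133]
orientation: [-3.138, -0.153, 0.001]
force: [-1.1, 0.3, -1.1]
opening: 0.0006
gripper_force: 0.5
```

```bash
python3 -c "
from h import *
fz(); go((.5307+.014,-.2108+.0013,.311),np.radians(5.3))
cv2.imwrite('pics/side2.png',cv2.resize(read_camera('side')['image'][190:290,300:430,::-1],None,fx=4,fy=4))"
```

```text
15.97 [ 0.5339 -0.2092  0.3133] [-3.138e+00 -1.530e-01  1.000e-03] F [-1.09  0.25 -1.1 ] M [0.02  0.289 0.019] q6 1.01 0.0006 0.5
inc [0.0537 0.0069 0.0114] [-0.0001  0.0001  0.0016] yaw now 5.59
```

View pics/side2.png

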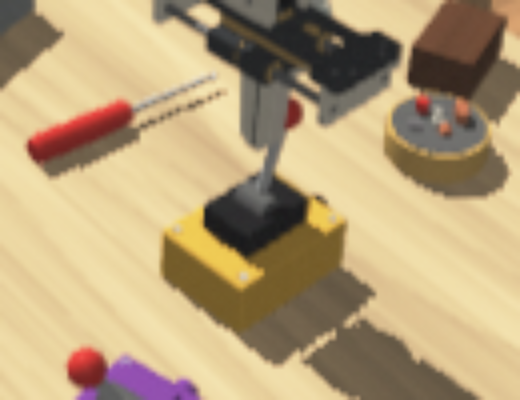

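The lever is being pushed properly: ball at crop (292,112), just past upright. I go on gently to the stop.

Request:
{"method": "arm_command", "body": {
  "increments": [
    [0.015,0.005,0,0,0,0],
    [0.03,0.005,0,0,0,0],
    [0.04,0.005,0,0,0,0],
    [0.05,0.005,0,0,0,0],
    [0.05,0.005,0,0,0,0]
  ]
}}

```text
t: 16.65
tool_pos: [0.5436, -0.2093, 0.3136]
orientation: [3.138, 0.153, 0.0]
force: [-1.1, -0.3, -1.1]
opening: 0.0004
gripper_force: 0.2
```

Request:
{"method": "arm_command", "body": {
  "increments": [
    [0.01,0,0,0,0,0],
    [0.02,0,0,0,0,0],
    [0.02,0,0,0,0,0],
    [0.02,0,0,0,0,0],
    [0.02,0,0,0,0,0]
  ]
}}

```text
t: 17.27
tool_pos: [0.5469, -0.209, 0.3134]
orientation: [-3.138, -0.153, 0.004]
force: [-5.9, -1.0, 2.4]
opening: 0.0003
gripper_force: 3.0
```

Request:
{"method": "arm_command", "body": {
  "increments": [
    [0.005,0,0,0,0,0],
    [0.008,0,0,0,0,0],
    [0.008,0,0,0,0,0],
    [0.008,0,0,0,0,0],
    [0.008,0,0,0,0,0]
  ]
}}

```text
t: 17.9
tool_pos: [0.5477, -0.209, 0.3133]
orientation: [-3.138, -0.153, 0.008]
force: [-13.6, -1.0, 6.1]
opening: 0.0006
gripper_force: 6.4
```

Request:
{"method": "arm_command", "body": {
  "increments": [
    [-0.1,0,0,0,0,0],
    [-0.2,0,0,0,0,0],
    [-0.2,0,-0.2,0,0,0],
    [-0.4,0,-0.4,0,0,0],
    [-0.6,0,-0.4,0,0,0]
  ]
}}

```text
t: 18.52
tool_pos: [0.43, -0.2209, 0.3979]
orientation: [3.133, 0.154, 0.01]
force: [-0.6, -0.2, -0.2]
opening: 0.0005
gripper_force: 0.0
```

```bash
python3 - <<'E'
from h import *
fz(); r=[]
T,S=read_camera("top"),read_camera("side")
for c,b in((T,(375,160,435,235)),(S,(335,200,395,275))):
    h=cv2.cvtColor(c["image"],cv2.COLOR_RGB2HSV); k=blob(cv2.inRange(h,(0,170,90),(6,255,255))|cv2.inRange(h,(174,170,90),(180,255,255)),b)
    e=cv2.minEnclosingCircle(k); print(e); r.append(ray(c,*e[0]))
p,g=cross(*r); print(p,g,"angle",.5+np.arctan2((p[0]-.5307)/.996,p[2]-.072))
cv2.imwrite('pics/side3.png',cv2.resize(S['image'][150:300,180:430,::-1],None,fx=3,fy=3))
E
```

```text
18.52 [ 0.43   -0.2209  0.3979] [3.133 0.154 0.01 ] F [-0.63 -0.21 -0.23] M [-0.026  0.138  0.024] q6 0.891 0.0005 0.0
((406.29998779296875, 183.3000030517578), 4.356716156005859)
((373.7962951660156, 217.27777099609375), 3.2842040061950684)
[ 0.56827506 -0.20855756  0.14239827] 0.0001671292019812352 angle 0.9919483045737776
```

View pics/side3.png

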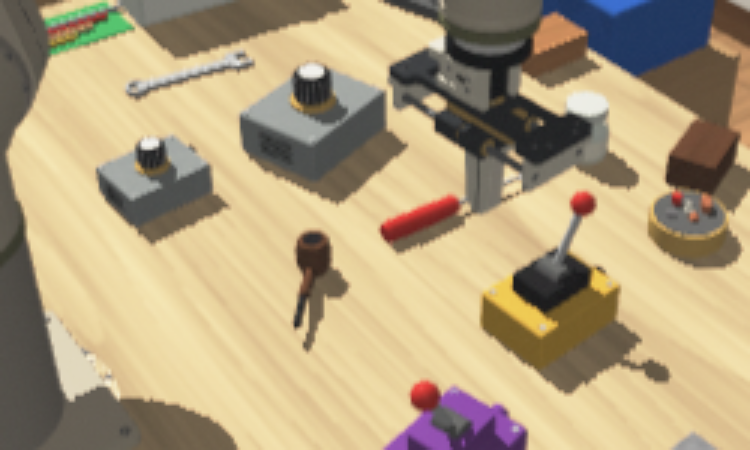

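The lever is thrown (measured 0.99 rad; ball at crop (582,204)), with the gripper clear and everything else in place. I open the fingers and hand in.

Request:
{"method": "arm_command", "body": {
  "increments": [
    [0,0,0,0,0,0],
    [0,0,0,0,0,0],
    [0,0,0,0,0,0],
    [0,0,0,0,0,0],
    [0,0,0,0,0,0]
  ],
  "fingers": -0.5
}}

```text
t: 19.25
tool_pos: [0.4299, -0.2203, 0.3934]
orientation: [-3.138, -0.154, 0.001]
force: [-0.2, 0.3, -0.1]
opening: 0.0464
gripper_force: 0.0
```

```bash
python3 -c "
from plant import *
print(close_job())"
```

```text
the job is handed in; nothing more can be done
None
```

I handed the job in at about 19 s, with no verdict returned: by torque the knob met its stop at no more than about 0.34 N m and was set four clicks clockwise, the isolator lever measures 0.99 rad over, and the gripper is open and clear with nothing else seen to have moved.

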